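# Cap plate onto the capsule filler

## Task

Lift the clear dust cover of the capsule filler by its tab until it rests open on its stop, then take the cap plate (the large plate with the upright grip bar) and fit it over the filler's locating pin, square to the bed - feel for the pin by sliding the plate along the bed until it drops flat. Then press the plate and its sprung bed all the way down and finish while still holding it pressed down; leave the other things on the bench where they are.

Things in the scene. Friction and masses are not known exactly. Their poses are not given: they have to be found in the camera images.
- filler: capsule filler, fixed to the bench: white open-topped case 180 mm (x) by 190 mm (y), 50 mm high, walls 6 mm; origin at the centre of its underside, z up. Its clear dust cover is hinged along its +x rim and opens upward from the -x side. In its middle is a sprung aluminium bed 90 mm (x) by 120 mm (y)
- pin_line (a point): point on the filler's z axis 44 mm above the bench: the middle of the line on which the tip of the one fixed steel locating pin lies. Pin 10 mm in diameter, bevelled to 6 mm at the tip, standing 8 mm out of the bed at rest. It is set anew each time, anywhere from 15 mm to the filler's -y side to 15 mm to its +y side of this point (filler x = 0); its place is not reported
- cover (a joint): angle of the dust cover about its hinge: 0 closed, grows as it opens, at 1.85 it rests against its stop (leaning back 16 degrees past upright). Let go below about 1.5 it falls shut, past about 1.65 it falls open onto the stop
- cover_tab (a point): middle of the grey tab on the free edge of the clear cover. The tab lies in the plane of the cover, 45 mm long, 30 mm wide (along the hinge), 10 mm thick; this point is 28 mm out from the cover's edge, 213 mm from the hinge, 56 mm above the bench when closed. It can be pinched from above by its width and swivels in the pads as the cover turns; 1 to 2 N of lift opens it
- cover_hinge (a point): middle of the cover's hinge line, which is parallel to the filler's y axis, 51 mm above the bench; the tab's middle is 5 mm above the plane of this line and the closed cover
- bed_top (a point): middle of the top face of the sprung bed, 36 mm above the bench at rest; axes parallel to the filler's. It goes down with the bed
- bed (a joint): how far the sprung bed is pressed down, in m: 0 at rest, 0.005 at its bottom stop. It starts to give under a load of about 7 N and reaches the stop at about 13 N (the plate's own 2 to 4 N included); the plate's weight alone does not move it, and it springs back when let go
- plate: cap plate, loose: aluminium, 110 mm (x) by 80 mm (y), 18 mm thick, with dark dots and an upright grip bar in the middle, 14 mm thick (x), 50 mm long (y), 42 mm tall. Middle of underside: blind socket 14 mm wide, 14.5 mm deep, for the pin. Origin at the centre of its underside, z up. On the bed its long (x) axis lies along the filler's y, either way round. 0.2 to 0.4 kg
- tamper: tamper: a 60 mm square aluminium block 12 mm thick with a round knob on a stem, 44 mm high in all; not needed. Origin at the centre of its underside
- jar: closed white jar, 90 mm diameter, 120 mm high; not needed. Origin at the centre of its underside
- jar_lid: loose flat white jar lid, 92 mm diameter, 12 mm thick; not needed. Origin at the centre of its underside
- spatula: hand spatula lying flat, 200 mm long along its x; not needed. Origin at the centre of its underside
- pot_a: small white ointment pot, 50 mm diameter, 40 mm high; not needed. Origin at the centre of its underside
- pot_b: second small white ointment pot, 50 mm diameter, 40 mm high; not needed. Origin at the centre of its underside
- syrup: amber bottle, 60 mm diameter, 150 mm high; not needed. Origin at the centre of its underside
- tray: shallow open steel tray 120 x 90 x 20 mm; not needed. Origin at the centre of its underside
Mind the look-alikes: they are no part of the job. What is shaped like the plate but yellow is not meant.

How it is judged:
On the way, in this order (a step that is already met when the one before it is completed fails the run):
1. the cover rests open on its stop (value of joint cover above 1.75 rad), for 0.3 s.
2. the cap plate has dropped over the pin and lies flat on the bed (z of plate in the frame of bed_top between -0.004 and 0.003 m and angle between plate's own z axis and vertical below 0.06 rad and x of plate in the frame of bed_top between -0.006 and 0.006 m and y of plate in the frame of bed_top between -0.022 and 0.022 m and angle between the x axis of plate and the y axis of filler, either way round below 0.15 rad), for 0.1 s.
At the end, for the whole second after the job is handed in: Cover open on its stop (over 1.75 rad); plate over the pin, flat on the bed (within 3 mm, tilt under 0.06 rad, within 6 mm across and 22 mm along of its middle, square within 0.15 rad), and held down by the fingers (over 2 N) with the bed at least 3.5 mm of its 5 mm down (all of step 2 and value of joint cover above 1.75 rad and value of joint bed above 0.0035 m and contact force between the fingers and plate above 2 N); the arm keeps its last pose, push and grip.
It fails at once if another thing on the bench is shifted by more than 40 mm or tipped over (distance of any of tamper, jar, jar_lid, spatula, pot_a, pot_b, syrup, tray from where it was at the start of the episode above 0.04 m or angle between any of tamper, jar, jar_lid, spatula, pot_a, pot_b, syrup, tray's own z axis and vertical above 0.6 rad).
It also fails if it takes over 72 s, if anything falls off the work surface, if the arm or the gripper's body presses on something with over 40 N, if the wrist force passes 120 N, or if a joint passes its speed limit or range.

## Robot

A 6-joint arm with a two-finger parallel gripper is mounted at the origin on the work surface. World frame = base frame: x ahead of the robot, y to its left, z up, the work surface at z = 0. Lengths are in m, angles in rad, forces in N, time in s.
With the tool pointing down it reaches from about 0.375 to 0.925 m from the base axis. Payload 5.7 kg.
Tool frame: the origin (TCP) lies on the front face of the gripper's body, between the roots of the fingers; the fingertips stand 73 mm ahead of it and the grasp point (between the pads) lies 54 mm ahead of it; z points along the fingers, y is the line along which they close (so a half turn about z gives the same grasp; the last joint's range is limited). The gripper opens to 85 mm and grips with 20 to 120 N. Pads are 22 mm wide; open, the fingers measure 114 mm over their backs; the gripper's body (76 mm by 85 mm) begins 54 mm behind the grasp point. The pads swing forward as they close: fully open they stand 13 mm farther back than shut.
Start: joints at [1.172, 0.359, 1.51, -0, 1.272, -0.115], TCP at [0.168, 0.576, 0.304] pointing down, gripper open.
Joint ranges: [-2.97, 2.97], [-1.01, 2.36], [0.21, 2.38], [-0.96, 4.11], [0.2, 2.71], [-2.98, 2.98]. Speed limits (rad/s): [2.39, 2.39, 3.14, 3.14, 3.14, 3.14].

## Interface

Orientations are given as a unit quaternion [w, x, y, z].
In Python, from workcell import * gives the robot as it stands.
- The arm moves only by the tool play_rows, never from a script. Its arguments are lists of equal length, an entry for each row: "claw": the finger opening in m, from 0 to 0.0854; "xyz": the shift along the tool's x, y, z in m, a list of three; "twist": the turn about the tool's z in degrees. In form: {"claw": [claw, ...], "xyz": [[x, y, z], ...], "twist": [twist, ...]}. A call has exactly 5 rows; each row shifts and turns the commanded pose from where the row before left it, along the tool's axes as they then stand; what a row does not reach is not made up. A row lasts 1/8 s, in which the tool goes at most 62.5 mm and 10.7 degrees, less where a joint would pass 70% of its speed; a pose out of reach is approached as far as the arm can. A call with a gripper value outside its range is refused whole. The fingers move at their own pace and stop on an object; "grip_force" is the grip in N (left out, the last holds). Time passes only in rows, so rows that do not move let the fingers close, or fill a call up. It gives the time, the measured TCP pose, the force, the opening and the grip force at its end, in the units of the state.
- sense(): the state, without advancing time (a new reading comes with each control period).
- read_camera(name): name is "scene" or "top"; returns the picture (480x640x3 uint8, red, green, blue); there is no depth.
- calibration(name): a dict with "camera_matrix" (3x3 intrinsics, pixels), "rvec" (rotation vector, rad) and "tvec" (3), from world to camera coordinates, as OpenCV has them. Camera axes: x right, y down, z forward; pixel columns grow to the right and rows downward; lengths in m; the calibration is good to about 2 mm. A picture is of the moment at which its call begins. calibration takes no time and is no camera call.
- close_job(): hands the job in; it is judged then, once.
The state is a dict: "time_s": time; "qpos": joint angles; "qd": joint speeds; "joint_efforts": joint torques, N m; "eef_pos": TCP position; "orientation": TCP orientation; "force": force on the tool from outside, world axes, zero at the start; "ft_torque": the same for the moment, N m; "gripper_width": finger opening in m; "gripper_force": force on a finger pad.
Only numpy, scipy, OpenCV 4.12 (cv2) and the standard library are available. Lean on these libraries where they do the work, as an engineer would, in place of code of your own. Each camera call takes 0.05 s, during which the arm holds its last target. There are 200 camera calls.

## Working session

There is one attempt and no reset: what is moved stays moved. The work goes in short steps, Python scripts to look and compute and a tool call to move; the robot and the scene stay as the last step left them, time stands still between calls to the robot, and variables do not carry over. Pictures are saved under pics/ and viewed, at most 10 in all, crops included, and the job is handed in when it is done.

Besides the shell and the picture viewer there is one more tool, called as name([rows], argument=value, ...), one row to a line, values as JSON. play_rows: Moves the arm, as the interface text tells. Its arguments: {"type":"object","properties":{"claw":{"type":"array","items":{"type":"number"}},"xyz":{"type":"array","items":{"type":"array","items":{"type":"number"}}},"twist":{"type":"array","items":{"type":"number"}},"grip_force":{"type":"number"}},"required":["claw","xyz","twist"]}

```bash
mkdir -p pics; python3 - <<'E'
from workcell import *
import cv2
for n in("scene","top"):
    cv2.imwrite(f"pics/{n}0.png",cv2.cvtColor(read_camera(n),cv2.COLOR_RGB2BGR)); c=calibration(n); print(c)
print(sense())
E
```

```text
{'camera_matrix': array([[447.02990914,   0.        , 316.06853482],
       [  0.        , 447.02990914, 239.17262834],
       [  0.        ,   0.        ,   1.        ]]), 'rvec': array([ 1.79088689,  1.96344102, -0.62325289]), 'tvec': array([ 0.06848949, -0.43383249,  1.45333018])}
{'camera_matrix': array([[446.888643  ,   0.        , 317.8059554 ],
       [  0.        , 446.888643  , 228.98095336],
       [  0.        ,   0.        ,   1.        ]]), 'rvec': array([ 2.13047485, -2.1701412 ,  0.16223405]), 'tvec': array([0.00150453, 0.59811798, 1.07867382])}
{'time_s': 0.1, 'qpos': array([ 1.17187047e+00,  3.59425604e-01,  1.51134565e+00,  3.05686082e-05,
        1.27249798e+00, -1.15127149e-01]), 'qd': array([ 0.00073223, -0.00136001, -0.00329258,  0.00046304, -0.00149769,
       -0.00069949]), 'joint_efforts': array([-3.38679502e-05, -5.28649521e+01, -2.79352266e+01, -4.25446087e-04,
        5.04210242e-03, -3.29161219e-05]), 'eef_pos': array([0.16782128, 0.57553027, 0.30313377]), 'orientation': array([-2.27224826e-04,  1.41428041e-01,  9.89948184e-01, -8.07042653e-04]), 'force': array([ 0.13513783, -0.3722143 , -0.38782795]), 'ft_torque': array([-0.03459281,  0.00494747,  0.02475736]), 'gripper_force': 0.0, 'gripper_width': 0.08531419216530471}
```

View pics/scene0.png

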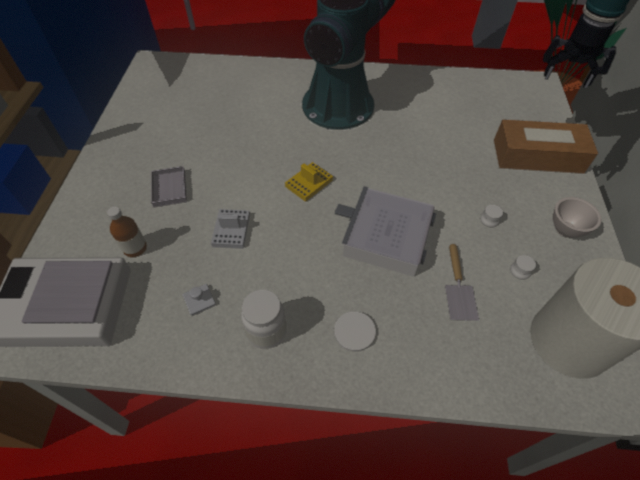

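View pics/top0.png

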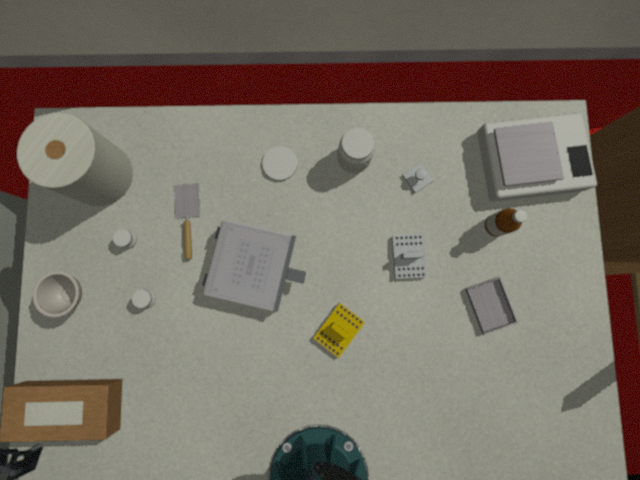

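Top view: the aluminium plate with dots and a bar is at (408,257), which is (232,228) in the scene view. The things it could be mistaken for are the yellow plate at (338,330), the tray at (490,305), the tamper at (418,178) and the scale pan at (528,153). I choose (408,257). The filler is at (249,266), with its tab at (294,275).

```bash
cat > h.py <<'E'
from workcell import *
import cv2, numpy as np
def ray(n,uv,z):
    c=calibration(n);R=cv2.Rodrigues(c["rvec"])[0];t=c["tvec"]
    p=cv2.undistortPoints(np.array(uv,float).reshape(-1,1,2),c["camera_matrix"],None).reshape(-1,2)
    d=np.c_[p,np.ones(len(p))]@R; o=-R.T@t
    return o+d*((z-o[2])/d[:,2])[:,None]
def proj(n,P):
    c=calibration(n);return cv2.projectPoints(np.array(P,float).reshape(-1,1,3),c["rvec"],c["tvec"],c["camera_matrix"],None)[0].reshape(-1,2)
E
python3 - <<'E'
import cv2,numpy as np
a=cv2.imread('pics/top0.png');b=cv2.imread('pics/scene0.png')
A=cv2.resize(a[215:315,190:310],(480,400),interpolation=cv2.INTER_CUBIC)
B=cv2.resize(a[222:292,380:433],(318,420),interpolation=cv2.INTER_CUBIC)[:400]
cv2.imwrite('pics/crop.png',np.hstack([A,B]))
E
```

```text
(no output)
```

View pics/crop.png

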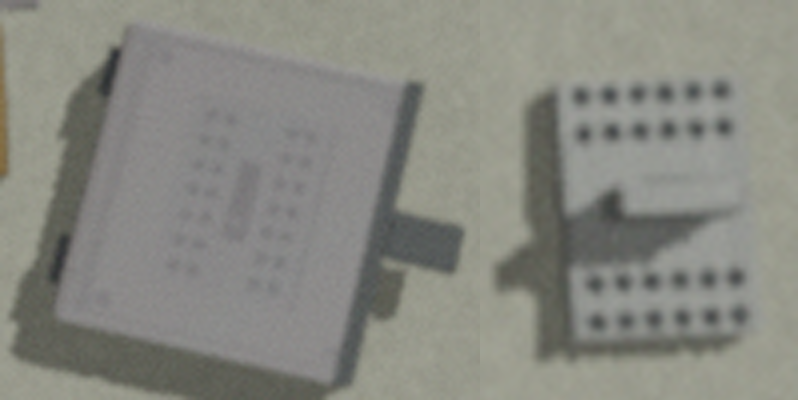

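The crop confirms the choice: an aluminium plate with 24 dark dots and an upright bar, its long axis vertical in the image and its centre at about (408.5,257). The filler's cover is closed, with the tab at about (296,275) and the hinges on its left side.

```bash
python3 - <<'E'
from h import *
a=cv2.imread('pics/top0.png')
lab=cv2.cvtColor(cv2.GaussianBlur(a,(3,3),0),cv2.COLOR_BGR2LAB).astype(int)
for n,(u,v) in dict(bench=(330,260),cover=(230,240),tab=(297,275),strip=(293,245),shadow=(205,300),plate=(400,250)).items(): print(n,lab[v,u])
# dots
g=cv2.resize(cv2.cvtColor(a,cv2.COLOR_BGR2GRAY)[222:292,380:433],None,fx=4,fy=4,interpolation=cv2.INTER_CUBIC)
p=cv2.SimpleBlobDetector_Params();p.minArea=20;p.maxArea=400;p.minThreshold=40;p.maxThreshold=180;p.thresholdStep=5;p.filterByConvexity=False;p.filterByInertia=False;p.minDistBetweenBlobs=8
k=np.array([q.pt for q in cv2.SimpleBlobDetector_create(p).detect(g)])/4+[380-.375,222-.375]
W=ray("top",k,0.018);print(len(k));print(np.c_[k,W[:,:2]].round(3)[np.argsort(k[:,1])])
# cover
m=np.zeros(a.shape[:2],np.uint8);m[210:325,190:310]=((lab[...,2]-lab[...,1])[210:325,190:310]<2).astype(np.uint8)*255
c=max(cv2.findContours(cv2.morphologyEx(m,cv2.MORPH_OPEN,np.ones((9,9))),0,2)[0],key=cv2.contourArea)
W=ray("top",c.reshape(-1,2),0.054)[:,:2]
r=cv2.minAreaRect((W*1000).astype(np.float32));print(r,cv2.boxPoints(r).round(1))
man=[(130,22),(413,83),(335,385),(58,318)]
print(ray("top",[(190-.4+u/4,215-.4+v/4) for u,v in man],0.054).round(4))
tab=[(398,212),(465,230),(455,273),(385,258)]
print("tab",ray("top",[(190-.4+u/4,215-.4+v/4) for u,v in tab],0.058).round(4))
E
```

```text
bench [158 125 135]
cover [146 128 128]
tab [ 98 126 128]
strip [118 126 130]
shadow [104 126 133]
plate [161 126 130]
25
[[ 4.19680e+02  2.36598e+02  5.77000e-01 -2.70000e-01]
 [ 4.15032e+02  2.36807e+02  5.77000e-01 -2.59000e-01]
 [ 4.10357e+02  2.37085e+02  5.76000e-01 -2.47000e-01]
 [ 4.05810e+02  2.37164e+02  5.76000e-01 -2.35000e-01]
 [ 4.01084e+02  2.37441e+02  5.76000e-01 -2.23000e-01]
 [ 3.96382e+02  2.37587e+02  5.76000e-01 -2.11000e-01]
 [ 4.20187e+02  2.42711e+02  5.61000e-01 -2.71000e-01]
 [ 4.15572e+02  2.43052e+02  5.61000e-01 -2.59000e-01]
 [ 4.10905e+02  2.43165e+02  5.61000e-01 -2.47000e-01]
 [ 4.06223e+02  2.43363e+02  5.60000e-01 -2.35000e-01]
 [ 4.01516e+02  2.43586e+02  5.60000e-01 -2.23000e-01]
 [ 3.96838e+02  2.43919e+02  5.59000e-01 -2.11000e-01]
 [ 4.01448e+02  2.56481e+02  5.27000e-01 -2.21000e-01]
 [ 4.22158e+02  2.67779e+02  4.97000e-01 -2.73000e-01]
 [ 4.17587e+02  2.68071e+02  4.97000e-01 -2.61000e-01]
 [ 4.12851e+02  2.68195e+02  4.97000e-01 -2.49000e-01]
 [ 4.08079e+02  2.68449e+02  4.96000e-01 -2.37000e-01]
 [ 4.03347e+02  2.68604e+02  4.96000e-01 -2.25000e-01]
 [ 3.98707e+02  2.68893e+02  4.96000e-01 -2.13000e-01]
 [ 4.22758e+02  2.74105e+02  4.81000e-01 -2.73000e-01]
 [ 4.18078e+02  2.74375e+02  4.81000e-01 -2.61000e-01]
 [ 4.13259e+02  2.74557e+02  4.81000e-01 -2.49000e-01]
 [ 4.08531e+02  2.74799e+02  4.80000e-01 -2.37000e-01]
 [ 4.03859e+02  2.75129e+02  4.80000e-01 -2.25000e-01]
 [ 3.99101e+02  2.75318e+02  4.79000e-01 -2.13000e-01]]
((512.0200805664062, 165.50552368164062), (186.30776977539062, 185.7544403076172), 75.60877227783203) [[398.9  98.4]
 [578.8  52.2]
 [625.1 232.7]
 [445.2 278.8]]
[[0.6231 0.2283 0.054 ]
 [0.5816 0.0527 0.054 ]
 [0.3983 0.1019 0.054 ]
 [0.4416 0.2699 0.054 ]]
tab [[0.5018 0.0626 0.058 ]
 [0.4901 0.0218 0.058 ]
 [0.4641 0.0283 0.058 ]
 [0.474  0.0707 0.058 ]]
```

play_rows([
  [0, 0, 0],
  [0, 0, 0],
  [0, 0, 0],
  [0, 0, 0],
  [0, 0, 0],
], claw=[0.085, 0.085, 0.085, 0.085, 0.085], twist=[10, 10, 10, 10, 10])

```text
time_s: 0.72
eef_pos: [0.1679, 0.5757, 0.3033]
orientation: [0.0, 0.549, 0.836, -0.001]
force: [-0.3, 0.8, -0.6]
gripper_width: 0.0847
gripper_force: 0.0
```

play_rows([
  [0, 0, 0],
  [0, 0, 0],
  [0, 0, 0],
  [0, 0, 0],
  [0, 0, 0],
], claw=[0.085, 0.085, 0.085, 0.085, 0.085], twist=[10, 10, 10, 8, 0])

```text
time_s: 1.35
eef_pos: [0.1679, 0.5757, 0.3034]
orientation: [0.0, 0.789, 0.614, -0.0]
force: [0.3, 0.4, -0.3]
gripper_width: 0.0851
gripper_force: 0.0
```

play_rows([
  [-0.03, 0.03, 0],
  [-0.03, 0.03, 0],
  [-0.03, 0.03, 0],
  [-0.03, 0.03, 0],
  [-0.03, 0.03, 0],
], claw=[0.085, 0.085, 0.085, 0.085, 0.085], twist=[0, 0, 0, 0, 0])

```text
time_s: 1.98
eef_pos: [0.2769, 0.3924, 0.3038]
orientation: [0.0, 0.788, 0.615, -0.0]
force: [1.3, 0.4, -0.3]
gripper_width: 0.0852
gripper_force: 0.0
```

play_rows([
  [-0.03, 0.03, 0],
  [-0.03, 0.03, 0],
  [-0.03, 0.03, 0],
  [-0.03, 0.03, 0],
  [-0.03, 0.03, 0],
], claw=[0.085, 0.085, 0.085, 0.085, 0.085], twist=[0, 0, 0, 0, 0])

```text
time_s: 2.6
eef_pos: [0.3853, 0.2101, 0.3039]
orientation: [0.0, 0.788, 0.615, 0.0]
force: [0.2, 0.2, -0.3]
gripper_width: 0.0852
gripper_force: 0.0
```

play_rows([
  [-0.03, 0.03, 0],
  [-0.03, 0.03, 0],
  [-0.03, 0.03, 0],
  [-0.03, 0.03, 0],
  [0, 0, 0],
], claw=[0.085, 0.085, 0.085, 0.085, 0.085], twist=[0, 0, 0, 0, 0])

```text
time_s: 3.22
eef_pos: [0.4732, 0.0633, 0.3039]
orientation: [0.001, 0.79, 0.614, 0.0]
force: [-0.3, 0.3, 0.7]
gripper_width: 0.0847
gripper_force: 0.0
```

play_rows([
  [-0.0145, 0.0135, 0],
  [0, 0, 0.045],
  [0, 0, 0.045],
  [0, 0, 0.045],
  [0, 0, 0.02],
], claw=[0.085, 0.085, 0.085, 0.085, 0.085], twist=[0, 0, 0, 0, 0])

```text
time_s: 3.85
eef_pos: [0.4796, 0.0483, 0.1467]
orientation: [-0.001, 0.789, 0.615, -0.002]
force: [0.4, 0.4, 0.1]
gripper_width: 0.085
gripper_force: 0.0
```

```bash
python3 - <<'E'
from h import *
s=sense();print(s["eef_pos"],s["force"])
a=cv2.cvtColor(read_camera("scene"),cv2.COLOR_RGB2BGR)
b=cv2.cvtColor(read_camera("top"),cv2.COLOR_RGB2BGR)
cv2.imwrite("pics/c2.png",np.hstack([cv2.resize(a[150:290,290:450],(480,420)),cv2.resize(b[215:315,200:320],(320,420))]))
E
```

```text
[0.47957013 0.04833496 0.1466506 ] [0.38950356 0.38684196 0.14422186]
```

View pics/c2.png

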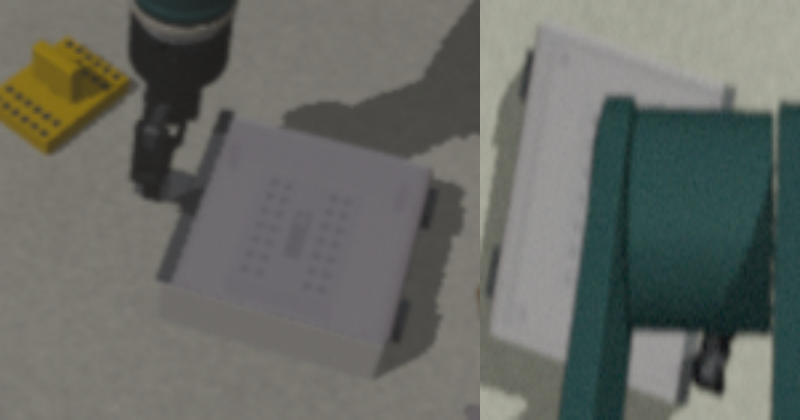

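The scene crop shows the fingers above the tab, at about crop pixel (170,190), clear of the case and of the yellow plate. I'll descend and pinch.

play_rows([
  [-0.001, 0.003, 0.02],
  [0, 0, 0.02],
  [0, 0, 0],
  [0, 0, 0],
  [0, 0, 0],
], claw=[0.085, 0.085, 0.02, 0.02, 0.02], twist=[0, 0, 0, 0, 0], grip_force=25)

```text
time_s: 4.58
eef_pos: [0.4845, 0.0464, 0.11]
orientation: [0.001, 0.789, 0.614, 0.001]
force: [0.9, 0.4, 0.5]
gripper_width: 0.0315
gripper_force: 0.3
```

play_rows([
  [0, 0, 0],
  [0, 0, 0],
  [0, 0, 0],
  [0, 0, 0],
  [0, 0, 0],
], claw=[0.02, 0.02, 0.02, 0.02, 0.02], twist=[0, 0, 0, 0, 0])

```text
time_s: 5.2
eef_pos: [0.4837, 0.0465, 0.1101]
orientation: [0.0, 0.789, 0.614, 0.0]
force: [-2.1, 1.3, 8.0]
gripper_width: 0.0296
gripper_force: 27.7
```

```bash
python3 - <<'E'
import numpy as np
a=np.r_[np.linspace(0,1.78,26)]
r=np.hypot(.213,.005);f=np.arctan2(.005,.213)
x=-r*np.cos(a+f);z=r*np.sin(a+f)
# angle phi: point (-cos,+sin)
for i,(p,q) in enumerate(zip(np.diff(x),-np.diff(z))): print(i,round(a[i+1],2),[round(p,4),0,round(q,4)])
E
```

```text
0 0.07 [np.float64(0.0009), 0, np.float64(-0.0151)]
1 0.14 [np.float64(0.002), 0, np.float64(-0.015)]
2 0.21 [np.float64(0.003), 0, np.float64(-0.0149)]
3 0.28 [np.float64(0.0041), 0, np.float64(-0.0146)]
4 0.36 [np.float64(0.0051), 0, np.float64(-0.0143)]
5 0.43 [np.float64(0.0061), 0, np.float64(-0.0139)]
6 0.5 [np.float64(0.0071), 0, np.float64(-0.0134)]
7 0.57 [np.float64(0.008), 0, np.float64(-0.0129)]
8 0.64 [np.float64(0.0089), 0, np.float64(-0.0123)]
9 0.71 [np.float64(0.0098), 0, np.float64(-0.0116)]
10 0.78 [np.float64(0.0106), 0, np.float64(-0.0109)]
11 0.85 [np.float64(0.0113), 0, np.float64(-0.0101)]
12 0.93 [np.float64(0.012), 0, np.float64(-0.0093)]
13 1.0 [np.float64(0.0126), 0, np.float64(-0.0084)]
14 1.07 [np.float64(0.0132), 0, np.float64(-0.0075)]
15 1.14 [np.float64(0.0137), 0, np.float64(-0.0065)]
16 1.21 [np.float64(0.0141), 0, np.float64(-0.0055)]
17 1.28 [np.float64(0.0145), 0, np.float64(-0.0045)]
18 1.35 [np.float64(0.0148), 0, np.float64(-0.0035)]
19 1.42 [np.float64(0.015), 0, np.float64(-0.0024)]
20 1.5 [np.float64(0.0151), 0, np.float64(-0.0013)]
21 1.57 [np.float64(0.0152), 0, np.float64(-0.0003)]
22 1.64 [np.float64(0.0151), 0, np.float64(0.0008)]
23 1.71 [np.float64(0.015), 0, np.float64(0.0019)]
24 1.78 [np.float64(0.0149), 0, np.float64(0.003)]
```

play_rows([
  [0.001, 0, -0.015],
  [0.002, 0, -0.015],
  [0.003, 0, -0.015],
  [0.004, 0, -0.0145],
  [0.005, 0, -0.0145],
], claw=[0.02, 0.02, 0.02, 0.02, 0.02], twist=[0, 0, 0, 0, 0])

```text
time_s: 5.82
eef_pos: [0.4874, 0.0614, 0.1841]
orientation: [-0.0, 0.789, 0.614, 0.0]
force: [1.6, 3.9, -4.7]
gripper_width: 0.0295
gripper_force: 26.7
```

play_rows([
  [0.006, 0, -0.014],
  [0.007, 0, -0.0135],
  [0.008, 0, -0.013],
  [0.009, 0, -0.0125],
  [0.01, 0, -0.0115],
], claw=[0.02, 0.02, 0.02, 0.02, 0.02], twist=[0, 0, 0, 0, 0])

```text
time_s: 6.45
eef_pos: [0.4973, 0.1001, 0.248]
orientation: [0.0, 0.789, 0.614, -0.0]
force: [1.3, 2.7, -5.7]
gripper_width: 0.0295
gripper_force: 28.2
```

Forces are small and the width still shows the tab, so I'll continue along the arc.

play_rows([
  [0.0105, 0, -0.011],
  [0.0115, 0, -0.01],
  [0.012, 0, -0.0095],
  [0.0125, 0, -0.0085],
  [0.013, 0, -0.0075],
], claw=[0.02, 0.02, 0.02, 0.02, 0.02], twist=[0, 0, 0, 0, 0])

```text
time_s: 7.08
eef_pos: [0.5119, 0.1582, 0.294]
orientation: [-0.0, 0.789, 0.614, -0.0]
force: [1.3, 3.2, -11.0]
gripper_width: 0.0298
gripper_force: 31.2
```

play_rows([
  [0.0135, 0, -0.0065],
  [0.014, 0, -0.0055],
  [0.0145, 0, -0.0045],
  [0.015, 0, -0.0035],
  [0.015, 0, -0.0025],
], claw=[0.02, 0.02, 0.02, 0.02, 0.02], twist=[0, 0, 0, 0, 0])

```text
time_s: 7.7
eef_pos: [0.5295, 0.2279, 0.3163]
orientation: [-0.0, 0.789, 0.614, -0.001]
force: [-2.5, -0.1, -10.5]
gripper_width: 0.0295
gripper_force: 33.0
```

play_rows([
  [0.015, 0, -0.0015],
  [0.015, 0, 0],
  [0.015, 0, 0.001],
  [0.015, 0, 0.002],
  [0.015, 0, 0.003],
], claw=[0.02, 0.02, 0.02, 0.02, 0.02], twist=[0, 0, 0, 0, 0])

```text
time_s: 8.32
eef_pos: [0.548, 0.3008, 0.3119]
orientation: [-0.0, 0.789, 0.614, -0.0]
force: [-4.3, -1.5, -4.8]
gripper_width: 0.0295
gripper_force: 33.6
```

play_rows([
  [0, 0, 0],
  [0, 0, 0],
  [0, 0, 0],
  [0, 0, -0.03],
  [0, 0, -0.04],
], claw=[0.085, 0.085, 0.085, 0.085, 0.085], twist=[0, 0, 0, 0, 0])

```text
time_s: 8.95
eef_pos: [0.548, 0.2992, 0.3821]
orientation: [-0.0, 0.79, 0.614, -0.001]
force: [-0.6, 0.1, 0.4]
gripper_width: 0.0852
gripper_force: 0.0
```

play_rows([
  [0, 0, -0.02],
  [-0.04, 0, 0],
  [-0.04, 0, 0],
  [-0.04, 0, 0],
  [-0.04, 0, 0],
], claw=[0.085, 0.085, 0.085, 0.085, 0.085], twist=[0, 0, 0, 0, 0])

```text
time_s: 9.57
eef_pos: [0.5086, 0.1432, 0.4026]
orientation: [0.001, 0.79, 0.614, 0.001]
force: [0.2, 0.3, 0.4]
gripper_width: 0.0849
gripper_force: 0.0
```

play_rows([
  [-0.05, 0, 0],
  [-0.05, 0, 0],
  [-0.05, 0, 0],
  [-0.05, 0, 0],
  [-0.05, 0, 0],
], claw=[0.085, 0.085, 0.085, 0.085, 0.085], twist=[-4, -4, -4, -4, 0])

```text
time_s: 10.2
eef_pos: [0.4813, -0.1045, 0.4028]
orientation: [0.001, 0.696, 0.718, 0.0]
force: [0.1, -0.1, 0.6]
gripper_width: 0.085
gripper_force: 0.0
```

```bash
python3 - <<'E'
from h import *
s=sense();print(s["eef_pos"],s["orientation"],s["force"],s["qpos"])
a=cv2.cvtColor(read_camera("scene"),cv2.COLOR_RGB2BGR)
b=cv2.cvtColor(read_camera("top"),cv2.COLOR_RGB2BGR)
cv2.imwrite("pics/top3.png",b);cv2.imwrite("pics/scene3.png",a)
cv2.imwrite("pics/c3.png",np.hstack([cv2.resize(a[130:290,310:470],(400,400),interpolation=2),cv2.resize(b[200:320,190:310],(400,400),interpolation=2)]))
E
```

```text
[ 0.48126739 -0.10450222  0.40280271] [1.07641843e-03 6.96267324e-01 7.17781625e-01 4.40320165e-04] [ 0.13563278 -0.10906007  0.61052675] [-3.54144538e-01  1.19290363e-01  1.58847933e+00 -6.51633700e-05
  1.43149787e+00 -3.84562576e-01]
```

View pics/c3.png

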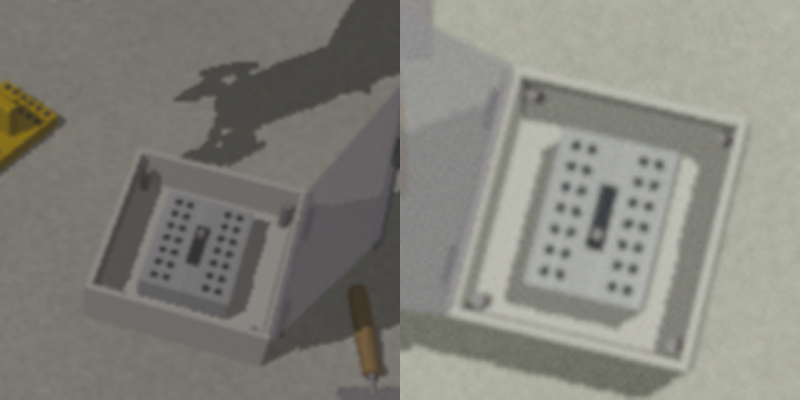

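The cover stands open in both views. The bed is visible with its dark slot, and the pin shows as a light spot at about crop (600,236) in the top view and (201,232) in the scene view. I'll measure these.

```bash
python3 - <<'E'
from h import *
def blobs(g,lo,hi,col=0):
    p=cv2.SimpleBlobDetector_Params();p.minArea=lo;p.maxArea=hi;p.minThreshold=30;p.maxThreshold=200;p.thresholdStep=4;p.filterByConvexity=False;p.filterByInertia=False;p.minDistBetweenBlobs=8;p.blobColor=col
    return np.array([q.pt for q in cv2.SimpleBlobDetector_create(p).detect(g)])
out=[]
for n,(x0,y0,x1,y1),f in(("top",(222,230,280,300),"top3"),("scene",(360,200,420,262),"scene3")):
    a=cv2.cvtColor(cv2.imread(f'pics/{f}.png'),cv2.COLOR_BGR2GRAY)[y0:y1,x0:x1]
    g=cv2.resize(a,None,fx=6,fy=6,interpolation=cv2.INTER_CUBIC)
    k=blobs(g,30,900)/6-5/12+[x0,y0]
    W=ray(n,k,.036)[:,:2]
    out.append(cv2.resize(g,(400,420)))
    r=cv2.minAreaRect((W*1000).astype(np.float32));print(n,len(k),r)
    b=blobs(g,10,900,255)/6-5/12+[x0,y0];print(np.c_[b,ray(n,b,.044)[:,:2]*1000].round(1))
    print((W*1000).round(0).tolist())
cv2.imwrite("pics/c4.png",np.hstack(out))
c=np.array([.512,.1655]);X=np.array([.2487,.9686])
E
```

```text
top 31 ((513.9935913085938, 169.7747344970703), (82.71342468261719, 96.17664337158203), 75.91390991210938)
[[248.7 269.8 499.  163.3]
 [222.3 232.7 592.7 229.5]
 [278.4 294.1 438.2  90.3]
 [228.1 298.3 430.3 213.4]
 [257.6 276.6 481.9 141.3]
 [272.  231.2 594.3 105.2]]
[[517.0, 159.0], [493.0, 166.0], [470.0, 192.0], [473.0, 138.0], [489.0, 200.0], [491.0, 146.0], [504.0, 130.0], [507.0, 141.0], [517.0, 180.0], [519.0, 126.0], [523.0, 138.0], [535.0, 188.0], [548.0, 173.0], [551.0, 184.0], [551.0, 118.0], [563.0, 168.0], [566.0, 180.0], [457.0, 142.0], [460.0, 153.0], [473.0, 204.0], [476.0, 149.0], [486.0, 188.0], [489.0, 134.0], [504.0, 196.0], [520.0, 192.0], [532.0, 176.0], [535.0, 122.0], [538.0, 134.0], [553.0, 130.0], [501.0, 184.0], [543.0, 205.0]]
scene 28 ((509.18780517578125, 160.9872283935547), (64.53990173339844, 96.63238525390625), 75.8915023803711)
[[360.6 202.6 440.   87.7]
 [389.9 222.5 498.3 163.1]
 [399.5 228.  513.6 186.9]
 [401.1 223.2 497.9 191. ]]
[[561.0, 169.0], [564.0, 181.0], [548.0, 184.0], [551.0, 130.0], [545.0, 173.0], [548.0, 118.0], [532.0, 188.0], [535.0, 134.0], [529.0, 177.0], [532.0, 122.0], [517.0, 192.0], [520.0, 138.0], [514.0, 180.0], [517.0, 126.0], [502.0, 196.0], [498.0, 184.0], [501.0, 130.0], [489.0, 145.0], [483.0, 188.0], [470.0, 204.0], [467.0, 192.0], [504.0, 141.0], [486.0, 200.0], [486.0, 134.0], [473.0, 149.0], [470.0, 138.0], [458.0, 153.0], [455.0, 142.0]]
```

View pics/c4.png

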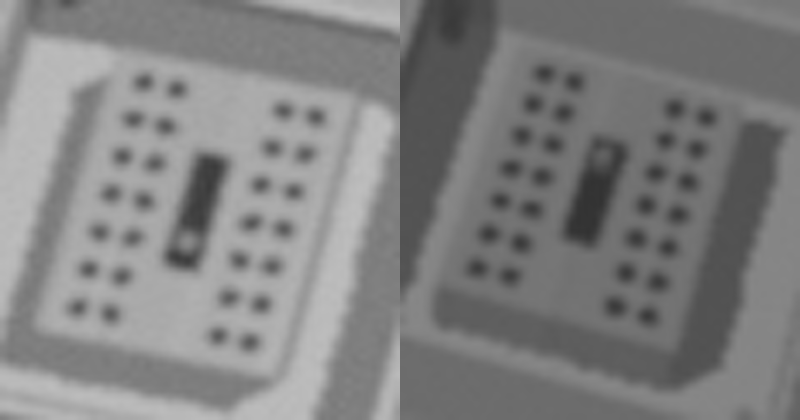

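Both views put the pin at about (0.4987, 0.163), which is 12 mm toward the filler's +y side. The bed centre is at about (0.510, 0.161) and the filler yaw is about 75.9°. Next I go to the plate.

play_rows([
  [-0.035, 0.011, 0.02],
  [-0.035, 0.011, 0.02],
  [-0.035, 0.011, 0.02],
  [-0.034, 0.011, 0.02],
  [0, 0, 0.02],
], claw=[0.085, 0.085, 0.085, 0.085, 0.085], twist=[0.5, 0, 0, 0, 0])

```text
time_s: 10.92
eef_pos: [0.5301, -0.2428, 0.3017]
orientation: [0.001, 0.7, 0.714, 0.0]
force: [-1.3, 0.4, 0.3]
gripper_width: 0.0845
gripper_force: 0.0
```

```bash
python3 - <<'E'
from h import *
s=sense();print(s["eef_pos"],s["orientation"])
uv=proj("scene",[[.5285,-.242,.018]])[0].astype(int);print(uv)
x0,y0=uv-[28,30]
a=cv2.cvtColor(cv2.imread('pics/scene0.png'),cv2.COLOR_BGR2GRAY)[y0:y0+60,x0:x0+56]
g=cv2.resize(a,None,fx=6,fy=6,interpolation=cv2.INTER_CUBIC)
p=cv2.SimpleBlobDetector_Params();p.minArea=30;p.maxArea=900;p.minThreshold=30;p.maxThreshold=200;p.thresholdStep=4;p.filterByConvexity=False;p.filterByInertia=False;p.minDistBetweenBlobs=8
k=np.array([q.pt for q in cv2.SimpleBlobDetector_create(p).detect(g)])/6-5/12+[x0,y0]
W=ray("scene",k,.018)[:,:2]*1000
print(len(k),cv2.minAreaRect(W.astype(np.float32)));print(W.round(0).tolist())
E
```

```text
[ 0.53009893 -0.24283511  0.30170237] [1.36651888e-03 7.00293685e-01 7.13853540e-01 1.06409056e-04]
[230 226]
21 ((526.7124633789062, -242.4446563720703), (96.4973373413086, 60.516578674316406), 1.5618926286697388)
[[576.0, -271.0], [559.0, -247.0], [512.0, -223.0], [495.0, -227.0], [574.0, -211.0], [574.0, -223.0], [574.0, -235.0], [575.0, -247.0], [575.0, -259.0], [558.0, -211.0], [558.0, -223.0], [558.0, -236.0], [559.0, -260.0], [559.0, -272.0], [494.0, -213.0], [479.0, -249.0], [479.0, -262.0], [478.0, -214.0], [478.0, -226.0], [478.0, -238.0], [480.0, -274.0]]
```

play_rows([
  [0.0005, -0.002, 0.05],
  [0, 0, 0.05],
  [0, 0, 0.05],
  [0, 0, 0.035],
  [0, 0, 0.01],
], claw=[0.085, 0.085, 0.085, 0.085, 0.085], twist=[0, 0, 0, 0, 0])

```text
time_s: 11.55
eef_pos: [0.526, -0.2392, 0.1052]
orientation: [-0.002, 0.7, 0.715, -0.0]
force: [-0.2, 1.0, -0.3]
gripper_width: 0.0849
gripper_force: 0.0
```

play_rows([
  [0, 0, 0.009],
  [0, 0, 0],
  [0, 0, 0],
  [0, 0, 0],
  [0, 0, 0],
], claw=[0.085, 0.06, 0.04, 0.03, 0.01], twist=[0, 0, 0, 0, 0], grip_force=60)

```text
time_s: 12.18
eef_pos: [0.5275, -0.2403, 0.0987]
orientation: [0.001, 0.699, 0.715, 0.0]
force: [-6.2, 2.6, 37.3]
gripper_width: 0.0136
gripper_force: 51.6
```

play_rows([
  [0, 0, 0],
  [0, 0, 0],
  [0, 0, 0],
  [0, 0, 0],
  [0, 0, 0],
], claw=[0.01, 0.01, 0.01, 0.01, 0.01], twist=[0, 0, 0, 0, 0])

```text
time_s: 12.8
eef_pos: [0.5275, -0.2403, 0.0987]
orientation: [0.001, 0.699, 0.715, 0.0]
force: [-0.6, 0.3, 6.7]
gripper_width: 0.0134
gripper_force: 59.7
```

play_rows([
  [0, 0, -0.01],
  [0, 0, -0.03],
  [0, 0, -0.04],
  [0, 0, -0.04],
  [0, 0, -0.03],
], claw=[0.01, 0.01, 0.01, 0.01, 0.01], twist=[0, 0, 0, 0, 0])

```text
time_s: 13.42
eef_pos: [0.5267, -0.2399, 0.2497]
orientation: [0.0, 0.699, 0.715, -0.0]
force: [0.5, -0.0, -3.6]
gripper_width: 0.0135
gripper_force: 59.0
```

play_rows([
  [0, 0, 0],
  [0, 0, 0],
  [0, 0, 0],
  [0.02, -0.006, 0],
  [0.03, -0.01, 0],
], claw=[0.01, 0.01, 0.01, 0.01, 0.01], twist=[5, 5, 5.4, 0, 0])

```text
time_s: 14.05
eef_pos: [0.5231, -0.1867, 0.2477]
orientation: [-0.0, 0.789, 0.615, -0.0]
force: [-0.3, 0.2, -3.6]
gripper_width: 0.0134
gripper_force: 58.8
```

play_rows([
  [0.035, -0.012, 0],
  [0.035, -0.012, 0],
  [0.035, -0.012, 0],
  [0.035, -0.012, 0],
  [0.035, -0.012, 0],
], claw=[0.01, 0.01, 0.01, 0.01, 0.01], twist=[0, 0, 0, 0, 0])

```text
time_s: 14.68
eef_pos: [0.507, -0.0011, 0.2478]
orientation: [-0.001, 0.788, 0.615, -0.0]
force: [0.9, 0.2, -3.5]
gripper_width: 0.0134
gripper_force: 58.8
```

play_rows([
  [0.035, -0.011, 0],
  [0.035, -0.011, 0],
  [0.035, -0.011, 0],
  [0.03, -0.01, 0],
  [0, 0, 0],
], claw=[0.01, 0.01, 0.01, 0.01, 0.01], twist=[0, 0, 0, 0, 0])

```text
time_s: 15.3
eef_pos: [0.498, 0.1406, 0.2478]
orientation: [-0.001, 0.787, 0.616, -0.0]
force: [-0.8, -0.4, -3.4]
gripper_width: 0.0134
gripper_force: 58.9
```

```bash
cat > st.py <<'E'
from h import *
s=sense();p=s["eef_pos"];q=s["orientation"]
yaw=2*np.degrees(np.arctan2(q[2],q[1]))-90
d=np.array([.4992,.1650])-p[:2]
tx=np.array([-np.sin(np.radians(yaw)),np.cos(np.radians(yaw))]);ty=np.array([tx[1],-tx[0]])
print(p.round(4),yaw.round(2),"to go",(d@tx).round(4),(d@ty).round(4),s["force"].round(1),s["gripper_width"].round(4),s["time_s"])
E
python3 st.py
```

```text
Traceback (most recent call last):
  File "st.py", line 6, in <module>
    print(p.round(4),yaw.round(2),"to go",(d@tx).round(4),(d@ty).round(4),s["force"].round(1),s["gripper_width"].round(4),s["time_s"])
                                                                                              ^^^^^^^^^^^^^^^^^^^^^^^^
AttributeError: 'float' object has no attribute 'round'
```

```bash
sed -i 's/s\["gripper_width"\].round(4)/s["gripper_width"]/' st.py; python3 st.py
```

```text
[0.498  0.1406 0.2478] -13.9 to go 0.024 -0.0047 [-0.8 -0.4 -3.4] 0.01342731812341187 15.3
```

play_rows([
  [0.012, -0.0025, 0],
  [0.012, -0.0025, 0],
  [0, 0, 0.03],
  [0, 0, 0.04],
  [0, 0, 0.025],
], claw=[0.01, 0.01, 0.01, 0.01, 0.01], twist=[0, 0, 0, 0, 0])

```text
time_s: 15.92
eef_pos: [0.5001, 0.1626, 0.1513]
orientation: [-0.0, 0.789, 0.614, -0.001]
force: [-0.4, 0.2, -3.9]
gripper_width: 0.0131
gripper_force: 58.8
```

```bash
python3 st.py; python3 - <<'E'
from h import *
a=cv2.cvtColor(read_camera("scene"),cv2.COLOR_RGB2BGR)
cv2.imwrite("pics/c5.png",cv2.resize(a[130:290,320:480],(600,600),interpolation=2))
E
```

```text
[0.5001 0.1626 0.1513] -14.19 to go 0.0021 -0.0014 [-0.4  0.2 -3.9] 0.013100700100547856 15.925
```

View pics/c5.png

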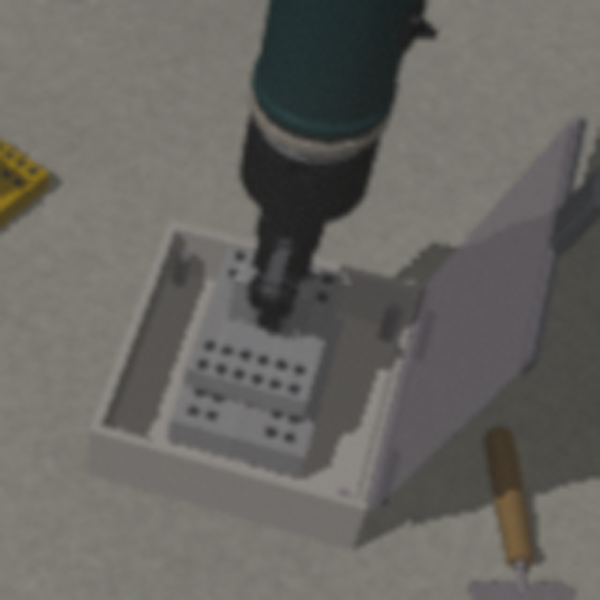

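The crop shows the plate held level above the bed and square to it, with its front dot rows centred at about crop (255,357) and (249,376). I'll use those to check the offset across the bed.

```bash
python3 - <<'E'
from h import *
tx=np.array([.2436,.970]);ty=np.array([.970,-.2436])
for uv in ((387.6,224.8),(386,229.7)):
    d=ray("scene",[uv],.0706)[0,:2]-[.5001,.1626];print((d@tx).round(4),(d@ty).round(4))
E
```

```text
-0.002 0.0279
-0.0021 0.0436
```

play_rows([
  [0.002, -0.0015, 0],
  [0, 0, 0.004],
  [0, 0, 0.003],
  [0, 0, 0.002],
  [0, 0, 0],
], claw=[0.01, 0.01, 0.01, 0.01, 0.01], twist=[0, 0, 0, 0, 0])

```text
time_s: 16.6
eef_pos: [0.4997, 0.1649, 0.144]
orientation: [0.0, 0.789, 0.615, 0.0]
force: [0.3, 0.1, -4.2]
gripper_width: 0.0133
gripper_force: 59.0
```

```bash
python3 st.py
```

```text
[0.4997 0.1649 0.144 ] -14.17 to go -0.0 -0.0005 [ 0.3  0.1 -4.2] 0.013306145290903206 16.6
```

play_rows([
  [0, 0, 0.001],
  [0, 0, 0.001],
  [0, 0, 0.001],
  [0, 0, 0],
  [0, 0, 0],
], claw=[0.01, 0.01, 0.01, 0.01, 0.01], twist=[0, 0, 0, 0, 0])

```text
time_s: 17.23
eef_pos: [0.4997, 0.1649, 0.1409]
orientation: [0.0, 0.789, 0.615, -0.0]
force: [-1.2, -0.0, -3.8]
gripper_width: 0.0134
gripper_force: 59.0
```

```bash
python3 st.py
```

```text
[0.4997 0.1649 0.1409] -14.16 to go -0.0001 -0.0005 [-1.2 -0.  -3.8] 0.013396356891561982 17.225
```

No contact at 0.141, below the pin-tip height of 0.1427, so the pin is probably entering the socket. I'll lower further.

play_rows([
  [0, 0, 0.001],
  [0, 0, 0.001],
  [0, 0, 0.001],
  [0, 0, 0],
  [0, 0, 0],
], claw=[0.01, 0.01, 0.01, 0.01, 0.01], twist=[0, 0, 0, 0, 0])

```text
time_s: 17.85
eef_pos: [0.4997, 0.1649, 0.1379]
orientation: [0.0, 0.789, 0.615, -0.0]
force: [0.6, -0.7, -3.4]
gripper_width: 0.0131
gripper_force: 59.0
```

```bash
python3 st.py
```

```text
[0.4997 0.1649 0.1379] -14.16 to go -0.0001 -0.0005 [ 0.6 -0.7 -3.4] 0.013065981052490695 17.85
```

play_rows([
  [0, 0, 0.001],
  [0, 0, 0.001],
  [0, 0, 0.001],
  [0, 0, 0],
  [0, 0, 0],
], claw=[0.01, 0.01, 0.01, 0.01, 0.01], twist=[0, 0, 0, 0, 0])

```text
time_s: 18.48
eef_pos: [0.4997, 0.1649, 0.1349]
orientation: [0.0, 0.789, 0.615, -0.0]
force: [0.1, -0.0, -3.4]
gripper_width: 0.0134
gripper_force: 59.1
```

```bash
python3 st.py
```

```text
[0.4997 0.1649 0.1349] -14.16 to go -0.0 -0.0005 [ 0.1 -0.  -3.4] 0.013439666403251133 18.475
```

play_rows([
  [0, 0, 0.0005],
  [0, 0, 0.0005],
  [0, 0, 0.0005],
  [0, 0, 0.0005],
  [0, 0, 0],
], claw=[0.01, 0.01, 0.01, 0.01, 0.01], twist=[0, 0, 0, 0, 0])

```text
time_s: 19.1
eef_pos: [0.4997, 0.165, 0.1332]
orientation: [0.0, 0.789, 0.615, 0.0]
force: [-2.7, 0.8, 6.6]
gripper_width: 0.0136
gripper_force: 60.3
```

play_rows([
  [0, 0, 0.0005],
  [0, 0, 0.0005],
  [0, 0, 0.0005],
  [0, 0, 0.0005],
  [0, 0, 0],
], claw=[0.01, 0.01, 0.01, 0.01, 0.01], twist=[0, 0, 0, 0, 0])

```text
time_s: 19.73
eef_pos: [0.4997, 0.165, 0.1313]
orientation: [0.0, 0.789, 0.615, 0.0]
force: [-2.8, 0.2, 6.9]
gripper_width: 0.0132
gripper_force: 60.6
```

```bash
python3 st.py
```

```text
[0.4997 0.165  0.1313] -14.16 to go -0.0001 -0.0005 [-2.8  0.2  6.9] 0.013238651466067694 19.725
```

Contact came at about 0.1335, consistent with the plate lying flat on the bed, and the bed is now giving. I'll press on to the stop.

play_rows([
  [0, 0, 0.0007],
  [0, 0, 0.0007],
  [0, 0, 0.0006],
  [0, 0, 0],
  [0, 0, 0],
], claw=[0.01, 0.01, 0.01, 0.01, 0.01], twist=[0, 0, 0, 0, 0])

```text
time_s: 20.35
eef_pos: [0.4997, 0.1649, 0.1297]
orientation: [0.0, 0.789, 0.615, 0.0]
force: [-3.8, 0.1, 11.4]
gripper_width: 0.013
gripper_force: 61.4
```

play_rows([
  [0, 0, 0.0005],
  [0, 0, 0.0005],
  [0, 0, 0.0005],
  [0, 0, 0],
  [0, 0, 0],
], claw=[0.01, 0.01, 0.01, 0.01, 0.01], twist=[0, 0, 0, 0, 0])

```text
time_s: 20.98
eef_pos: [0.4997, 0.165, 0.1296]
orientation: [0.0, 0.789, 0.615, 0.0]
force: [-7.1, -1.6, 27.4]
gripper_width: 0.0134
gripper_force: 63.8
```

```bash
python3 st.py
```

```text
[0.4997 0.165  0.1296] -14.15 to go -0.0001 -0.0005 [-7.1 -1.6 27.4] 0.013411184661703471 20.975
```

```bash
python3 - <<'E'
from h import *
a=cv2.cvtColor(read_camera("scene"),cv2.COLOR_RGB2BGR)
cv2.imwrite("pics/c6.png",cv2.resize(a[130:290,320:480],(600,600),interpolation=2))
E
python3 st.py
```

```text
[0.4997 0.165  0.1296] -14.15 to go -0.0001 -0.0005 [-7.5 -1.5 27.8] 0.013164864021183463 21.025
```

View pics/c6.png

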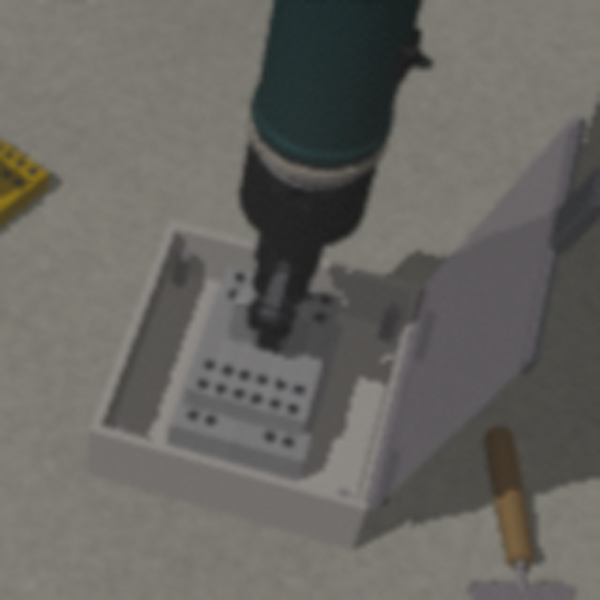

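The plate lies flat and square on the bed (dot rows at crop y of about 380). The bed is pressed down and the cover stands open at the right, so I'll hand in.

```bash
python3 -c "
from workcell import *
print(close_job())"
```

```text
the job is handed in; nothing more can be done
None
```

The job is handed in at 21 s: the cover stands open, and the cap plate lies flat on the bed, held pressed about 5 mm down to its stop at about 28 N. It dropped over the pin at the spot found in the camera images, so no sliding search was needed; the result of the judging was not shown.

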